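# Lock the gift cards away in the counter safe

### The job

Shop is closing: put the banded pack of gift cards away in the small counter safe, lying flat on its floor. Shut the safe's lid, then turn the knob on the lid clockwise until it comes up against its end stop, so that the safe is bolted shut. Leave the other things on the counter where they are.

Things in the scene. Friction and masses are not known exactly. Their poses are not given: they have to be found in the camera images.
- pack_center (a point): centre (half-way up) of the banded pack of small gift cards, a pale paper block with a brown band, 84 x 54 x 18 mm, about 70 g, lying flat and loose on the counter; x runs along its 84 mm length, y across its 54 mm width, z up
- safe: small charcoal-grey steel top-opening counter safe, fixed. Origin: centre of its underside, on the counter; x points from its front to its hinged back, y to the left, z up. 160 mm (x) x 200 mm (y), walls 4 mm thick, top edge at z = 60 mm, inner floor at 8 mm. A flange inside the front wall's top edge narrows the opening seen from above to x -60 to +76 mm, y -96 to +96 mm
- safe_inside (a point): centre of the safe's inner floor, on its surface, 8 mm above the safe's origin; axes as the safe
- safe_lid (a joint): angle of the safe's lid: 0 = shut, grows as it opens up and back, stop at 1.85 rad. Hinge line along the safe's y at x = +80, z = 60 mm. The damped hinge (friction 0.16 N m) leaves the standing lid where it is; pushed forward past upright to below about 1.2 rad, the lid sinks shut by its own weight in some 2 s
- lid_edge (a point): middle of the lid's free edge, half-way through its 6 mm thickness, 163 mm from the hinge line and 3 mm above it when shut. Axes turn with the lid and are the safe's when it is shut. The lid's underside rests on the body's top edge; under it hangs a lock case 18 mm deep (safe x -53 to +3, y -60 to +60 mm when shut)
- safe_knob (a joint): turn of the lock knob on the lid: 0 = fully anticlockwise (bolts drawn back), grows clockwise seen from above the shut lid, end stop at 2.40 rad (bolts fully out). Friction about 0.06 N m; stays where left. It drives two bolts in the lid forward, 14 mm over the full turn, under the safe's front flange: they hold a shut lid, and thrown too early they keep the lid from shutting
- knob_grip (a point): on the knob's axis, half-way up its bar grip; 85 mm from the hinge line and 30 mm out from the lid's underside (when shut: safe x -5, y 0, z 90 mm). Black plastic bar grip 60 mm long, 14 mm thick, 26 mm high on a round skirt of radius 26 mm, 8 mm high. x runs along the bar and turns with the knob (-x end has a white line), y across it, z out from the lid
- service_bell: desk bell, 84 mm across and 58 mm high, bystander; origin: centre of its underside
- coaster_stack: round stack of cork coasters, 70 mm across, 19 mm high, bystander; origin: centre of its underside
- tape_1: roll of tape lying flat, 96 mm across, 25 mm high, bystander behind the safe; origin: centre of its underside
- card_reader: hand-held card reader lying on its back, 136 x 74 x 26 mm, bystander behind the safe; origin: centre of its underside
- drink_dispenser: tall glass drink dispenser on a wire stand in a wooden tray, fixed: an obstacle 230 mm across and 430 mm high, to be passed round by the robot's side or over its top; origin: centre of its underside. The tray round it reaches x 0.464 to 0.694, y 0.07 to 0.454 m of the world and is 50 mm high
- counter_sign: upright display card on a small wooden foot, fixed: an obstacle 185 mm wide along y (from y -0.15 to +0.04 m of the world), 35 mm deep with its slight backward lean, 230 mm high, behind the pack; origin: centre of its underside

How it is judged:
By the outcome, as a careful person would: the job done as asked, in the order asked, and still so for the second after the job is handed in, with the robot touching nothing.
It also fails if it takes over 72 s, if anything falls off the work surface, if the arm or the gripper's body presses on something with over 40 N, if the wrist force passes 120 N, or if a joint passes its speed limit or range.

### The arm

A 6-joint arm with a two-finger parallel gripper is mounted at the origin on a cart in front of the work surface, level with it; the furniture and walls round the work are solid. World frame = base frame: x ahead of the robot, y to its left, z up, the work surface at z = 0. Lengths are in m, angles in rad, forces in N, time in s.
With the tool pointing down it reaches from about 0.425 to 0.95 m from the base axis. Payload 3.5 kg.
Tool frame: the origin (TCP) lies between the finger pads; the fingertips stand 8 mm ahead of it and the grasp point (between the pads) lies 11 mm behind it; z points along the fingers, y is the direction in which the jaws open and shut (so a half turn about z gives the same grasp; the last joint's range is limited). The gripper opens to 85 mm and grips with 20 to 120 N. Pads are 22 mm wide; open, the fingers measure 114 mm over their backs; the gripper's body (76 mm by 85 mm) begins 54 mm behind the grasp point. The pads swing forward as they close: fully open they stand 13 mm farther back than shut.
Start: joints at [0.991, 0.286, 1.577, -0, 1.279, -0.15], TCP at [0.281, 0.614, 0.239] pointing down, gripper open.
Joint ranges: [-2.77, 2.77], [-0.9, 2.22], [0.21, 2.48], [-1.53, 4.67], [0.24, 2.81], [-2.84, 2.84]. Speed limits (rad/s): [2.79, 2.79, 3.14, 3.14, 3.14, 3.14].

### API

Orientations are given as a rotation vector (axis times angle).
In Python, from station import telemetry, imaging, ctrl, nets gives the robot as it stands. The module is installed in compiled form; this text tells all that it offers.
- The arm moves only by the tool carry_out, never from a script. Its argument "commands" is one flat list of numbers, 7 for each row, row after row: the closure, from 0 (fully open) to 1 (shut), then the shift along the tool's x, y, z in m, then the turn, a rotation vector about the tool's x, y, z in rad. In form: [grip, x, y, z, rx, ry, rz, grip, x, y, z, rx, ry, rz, ...]. A call has 1 to 5 rows; each row shifts and turns the pose as measured when the row begins, along the tool's axes as they then stand; what a row does not reach is not made up. A row lasts 1/10 s, in which the tool goes at most 50 mm and 8.59 degrees, less where a joint would pass 70% of its speed; a pose out of reach is approached as far as the arm can. A call is refused whole if a number of a shift passes 0.05 or a number of a turn 0.15, either way. A call with a gripper value outside its range is refused whole. The fingers move at their own pace and stop on an object; "force" is the grip in N (left out, the last holds). Time passes only in rows, so rows that do not move let the fingers close. It gives the time, the measured TCP pose, the force and the opening at its end, in the units of the state.
- telemetry.get_state(): the state, without advancing time (a new reading comes with each control period).
- imaging.camera(name): name is "scene" or "top"; returns (picture, depth): 384x512x3 uint8, blue, green, red; 384x512 float32, m along the optical axis (not along the pixel's ray), 0 where there is no reading.
- imaging.camera_model(name): a dict with "camera_matrix" (3x3 intrinsics, pixels), "pose" (4x4, takes a point from camera to world coordinates). Camera axes: x right, y down, z forward; pixel columns grow to the right and rows downward; lengths in m; the calibration is good to about 2 mm. A picture is of the moment at which its call begins. camera_model takes no time and is no camera call.
- ctrl.hand_in(): hands the job in, once; it reports no verdict.
Trained networks look in the newest picture that a camera, given by its name, has taken for a name from the list of things; names that differ only in an ending like _2 or _b are one class to them, and where a whole thing is asked for, a point or a joint stands for the part that bears it (a point fixed in the world has none). Each returns a list of dicts, best first, with "conf" (0 to 1); they miss things now and then, are a little off and sometimes report something else, mostly with a low value. They report only what shows in the picture. A call takes as long as a camera call.
- nets.recognise(name, camera): "xyz" ([x, y, z] in m, in world coordinates, good to about 4 mm: the middle of the surface that is visible of it).
- nets.mark_of(name, camera): "xyz" ([x, y, z] in m, in world coordinates, good to about 4 mm: a listed point, or the origin of a listed thing).
The state is a dict: "clock": time; "q": joint angles; "dq": joint speeds; "joint_efforts": joint torques, N m; "eef_pos": TCP position; "orientation": TCP orientation; "force": force on the tool from outside, world axes, zero at the start; "moment": the same for the moment, N m; "finger_gap": opening from 0.0 (shut) to 1.0 (fully open).
Only numpy, scipy, OpenCV 4.12 (cv2) and the standard library are available. Lean on these libraries where they do the work, as an engineer would, in place of code of your own. Each camera call takes 0.05 s, during which the arm holds its last target.

## Working session

There is one attempt and no reset: what is moved stays moved. The work goes in short steps, Python scripts to look and compute and a tool call to move; the robot and the scene stay as the last step left them, time stands still between calls to the robot, and variables do not carry over. Pictures are saved under pics/ and viewed, and the job is handed in when it is done.

Besides the shell and the picture viewer there is one more tool, called after "Request:" by a JSON object that holds its "method" and its "body", one argument or row to a line. carry_out: Moves the arm, as the interface text tells. Its arguments: {"type":"object","properties":{"commands":{"type":"array"},"force":{"type":"number"}},"required":["commands"]}

```bash
mkdir -p pics
cat > h.py <<'E'
from station import telemetry, imaging, ctrl, nets
import numpy as np, cv2
from scipy.spatial.transform import Rotation as R
def snap(n,f):
    p,d=imaging.camera(n); cv2.imwrite('pics/'+f+'.png',p); np.savez(''+f+'.npz',p=p,d=d); return p,d
def world(n,d):
    m=imaging.camera_model(n);K=np.array(m['camera_matrix']);T=np.array(m['pose'])
    v,u=np.mgrid[:d.shape[0],:d.shape[1]]
    P=np.stack([(u-K[0,2])/K[0,0]*d,(v-K[1,2])/K[1,1]*d,d],-1)
    W=P@T[:3,:3].T+T[:3,3]; W[d==0]=np.nan; return W
def st():
    s=telemetry.get_state(); print({k:np.round(v,4).tolist() for k,v in s.items()}); return s
E
python3 - <<'E'
from h import *
np.set_printoptions(precision=4,suppress=True)
st()
for n in ['scene','top']:
    snap(n,n+'0'); m=imaging.camera_model(n); print(np.array(m['camera_matrix']),np.array(m['pose']))
    for t in ['pack_center','safe','safe_inside','lid_edge','knob_grip']:
        r=nets.mark_of(t,n); print(n,t,[(np.round(a['xyz'],3).tolist(),round(a['conf'],2)) for a in r[:3]])
st()
E
```

```text
{'clock': 0.0, 'q': [0.991, 0.2872, 1.5782, -0.0, 1.2786, -0.15], 'dq': [0.0018, -0.0008, 0.0002, 0.0011, -0.001, -0.0013], 'joint_efforts': [-0.0008, -40.5988, -29.2618, -0.0002, 0.0057, -0.0], 'eef_pos': [0.2809, 0.6131, 0.2379], 'orientation': [-0.6698, -3.0685, 0.0035], 'force': [-0.1806, -0.4594, 0.3344], 'moment': [0.0839, 0.0214, -0.0519], 'finger_gap': 0.9987}
[[418.0664   0.     266.6389]
 [  0.     418.0664 190.0633]
 [  0.       0.       1.    ]] [[-0.5827 -0.7033  0.4072 -0.0095]
 [-0.8126  0.5065 -0.2882  0.3442]
 [-0.0035 -0.4988 -0.8667  1.2778]
 [ 0.      0.      0.      1.    ]]
scene pack_center [([0.44, 0.01, 0.005], 0.69)]
scene safe [([0.51, -0.272, -0.003], 0.76)]
scene safe_inside [([0.511, -0.273, 0.006], 0.93)]
scene lid_edge [([0.444, 0.009, 0.006], 0.63), ([0.615, -0.33, 0.219], 0.56)]
scene knob_grip []
[[425.0746   0.     254.3281]
 [  0.     425.0746 194.8996]
 [  0.       0.       1.    ]] [[ 0.0081 -0.9867  0.1622  0.3367]
 [-0.999  -0.0007  0.0451 -0.125 ]
 [-0.0444 -0.1624 -0.9857  1.3924]
 [ 0.      0.      0.      1.    ]]
top pack_center [([0.437, 0.004, 0.012], 0.77)]
top safe [([0.512, -0.272, -0.001], 0.55)]
top safe_inside [([0.509, -0.274, 0.012], 0.93)]
top lid_edge [([0.62, -0.328, 0.217], 0.84), ([0.391, 0.141, -0.002], 0.74), ([0.507, -0.272, 0.011], 0.18)]
top knob_grip []
{'clock': 0.6, 'q': [0.991, 0.2863, 1.5767, -0.0, 1.2786, -0.15], 'dq': [-0.0011, 0.0003, 0.001, -0.0006, 0.0016, -0.0004], 'joint_efforts': [-0.0004, -40.566, -29.2742, -0.0001, 0.0007, -0.0], 'eef_pos': [0.2812, 0.6136, 0.2394], 'orientation': [0.67, 3.0693, 0.0001], 'force': [-0.0264, 0.19, -0.6966], 'moment': [-0.0234, -0.0375, 0.0084], 'finger_gap': 1.0027}
```

View pics/scene0.png

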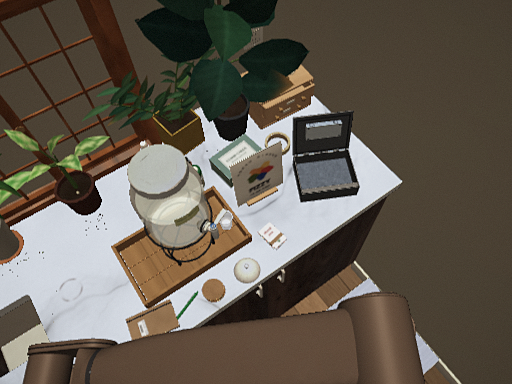

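View pics/top0.png

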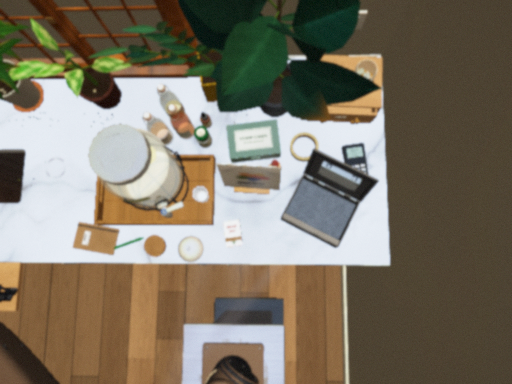

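The scene view shows the pack at about (272,235) in front of the sign, and the open safe at about (325,175). In the top view they are at (232,232) and (325,205), with the lid standing open behind. Next I measure precisely from depth.

Run:
```python
from h import *
np.set_printoptions(precision=4,suppress=True)
for n in ['scene','top']:
    z=np.load(n+'0.npz'); W=world(n,z['d']); p=z['p']
    x,y,h=W[...,0],W[...,1],W[...,2]
    m=(h<0.005)&(h>-.01)&(abs(x-.45)<.1)&(abs(y)<.1); print(n,'table z',np.median(h[m]))
    m=(abs(x-.437)<.07)&(abs(y-.007)<.07)&(h>.010)&(h<.03)
    q=np.stack([x[m],y[m]],-1).astype(np.float32); print('pack',m.sum(),np.median(h[m]),cv2.minAreaRect(q),q.min(0),q.max(0))
    # safe
    m=(abs(x-.51)<.18)&(abs(y+.27)<.18)&(h>.052)&(h<.066)
    q=np.stack([x[m],y[m]],-1).astype(np.float32); print('rim',m.sum(),cv2.minAreaRect(q))
    m=(abs(x-.51)<.2)&(abs(y+.27)<.2)&(h>.002)&(h<.015)
    m=(abs(x-.51)<.2)&(abs(y+.27)<.2)&(h>.075)&(h<.24)
    L=W[m]; c=L.mean(0); print('lid',m.sum(),c,np.linalg.svd(L-c,full_matrices=False)[2], L.min(0),L.max(0))
    u,v=(272,235) if n=='scene' else (232,232)
    cv2.imwrite(f'pics/pack_{n}.png',cv2.resize(p[v-35:v+35,u-45:u+45],None,fx=8,fy=8,interpolation=cv2.INTER_CUBIC))
    u,v=(325,160) if n=='scene' else (328,195)
    cv2.imwrite(f'pics/safe_{n}.png',cv2.resize(p[v-60:v+60,u-65:u+65],None,fx=5.5,fy=5,interpolation=cv2.INTER_CUBIC)[:600])
```

```text
scene table z -0.0016063288877653514
pack 378 0.015287426267641457 ((0.4320070743560791, 0.02664429321885109), (0.08347245305776596, 0.08835957944393158), 8.132537841796875) [ 0.3912 -0.0218] [0.4778 0.0753]
rim 646 ((0.5309451818466187, -0.22829033434391022), (0.299123615026474, 0.1684695929288864), 62.4090690612793)
lid 2637 [ 0.5967 -0.2649  0.1551] [[ 0.1155  0.9933 -0.0072]
 [ 0.2158 -0.0181  0.9763]
 [ 0.9696 -0.1143 -0.2165]] [ 0.5365 -0.4132  0.0751] [ 0.6608 -0.0701  0.2298]
top table z 0.0013052951820380354
pack 440 0.01901394518315025 ((0.44634419679641724, 0.013363800942897797), (0.12890088558197021, 0.10658571869134903), 10.210694313049316) [ 0.3735 -0.0457] [0.5014 0.0723]
rim 725 ((0.5453305840492249, -0.20947696268558502), (0.34214863181114197, 0.16506268084049225), 62.85075759887695)
lid 2225 [ 0.6008 -0.2763  0.1647] [[ 0.1262  0.9915 -0.0324]
 [ 0.2457  0.0004  0.9693]
 [-0.9611  0.1303  0.2435]] [ 0.5407 -0.4165  0.075 ] [ 0.6662 -0.0701  0.2365]
```

```bash
cd pics; ls; python3 -c "
import cv2,numpy as np
a=cv2.imread('safe_scene.png');b=cv2.imread('safe_top.png');c=cv2.imread('pack_scene.png');d=cv2.imread('pack_top.png')
r=lambda i:cv2.resize(i,(400,300))
cv2.imwrite('mont.png',np.vstack([np.hstack([r(a),r(b)]),np.hstack([r(c),r(d)])]))"
```

```text
pack_scene.png
pack_top.png
safe_scene.png
safe_top.png
scene0.png
top0.png
```

View pics/mont.png

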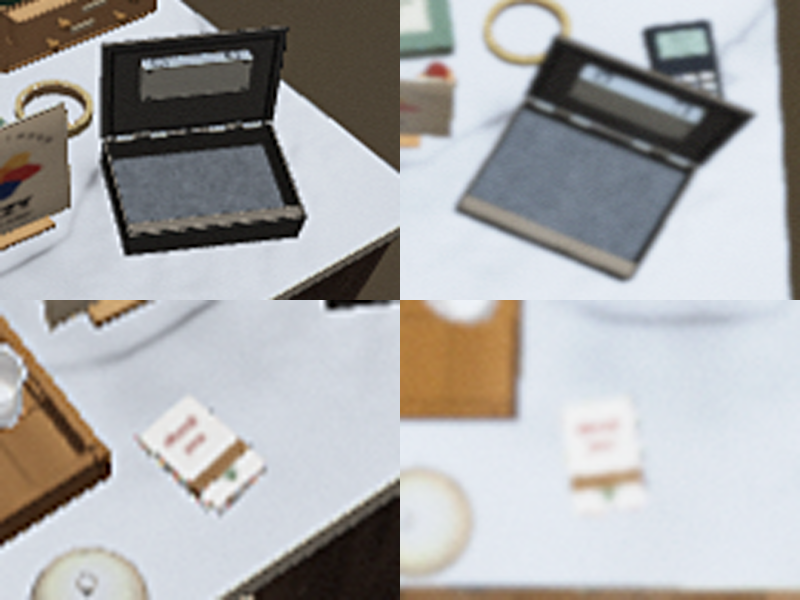

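Run:
```python
from h import *
for n,(u,v,w,h) in {'scene':(325,165,40,42),'top':(322,202,50,45)}.items():
    p=np.load(n+'0.npz')['p']; c=p[v-h:v+h,u-w:u+w]
    s=7 if n=='scene' else 6
    c=cv2.resize(c,None,fx=s,fy=s,interpolation=cv2.INTER_CUBIC)
    c=np.clip(255*(c/255.)**.6,0,255).astype(np.uint8)
    for k in range(0,2*w,10): cv2.putText(c,str(u-w+k),(k*s,8),0,.35,(0,0,255)); cv2.line(c,(k*s,0),(k*s,c.shape[0]),(0,255,255),1)
    for k in range(0,2*h,10): cv2.putText(c,str(v-h+k),(0,k*s+4),0,.35,(0,0,255));cv2.line(c,(0,k*s),(c.shape[1],k*s),(0,255,255),1)
    cv2.imwrite(f'pics/sz_{n}.png',c)
```

```text
(no output)
```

View pics/sz_scene.png

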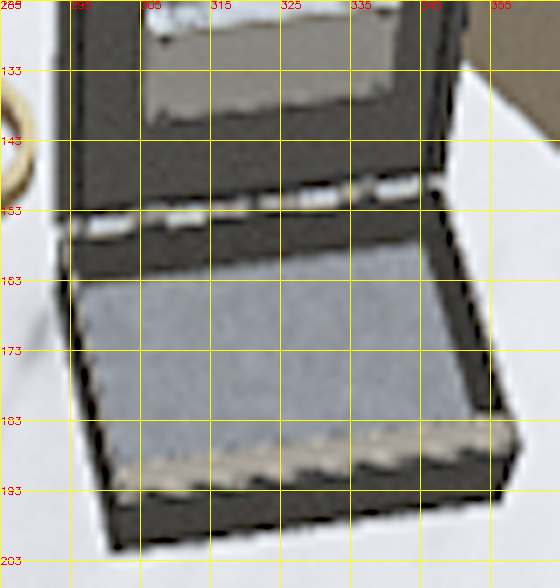

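View pics/sz_top.png

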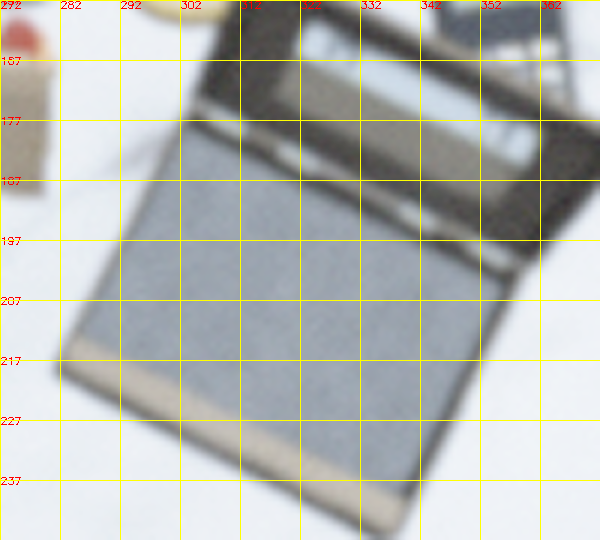

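```bash
cat >> h.py <<'E'
def proj(n,P):
    m=imaging.camera_model(n);K=np.array(m['camera_matrix']);T=np.array(m['pose'])
    c=(np.atleast_2d(P)-T[:3,3])@T[:3,:3]; q=c@K.T; return q[:,:2]/q[:,2:]
def ray(n,uv,z):
    m=imaging.camera_model(n);K=np.array(m['camera_matrix']);T=np.array(m['pose'])
    d=T[:3,:3]@np.linalg.solve(K,[uv[0],uv[1],1]); s=(z-T[2,3])/d[2]; return T[:3,3]+s*d
E
python3 - <<'E'
from h import *
from scipy.optimize import least_squares
np.set_printoptions(precision=4,suppress=True)
S=[([-.08,.1,0],(301.4,201.6)),([-.08,-.1,0],(356.7,194.4)),([-.08,.1,.06],(300,193.3)),([-.08,-.1,.06],(359.3,185.9)),([.08,.1,.06],(293.9,155.6)),([.08,-.1,.06],(347.9,149.4))]
T=[([-.08,.1,.06],(281.5,218.3)),([-.08,-.1,.06],(337.8,246.7)),([.08,.1,.06],(303.7,176.7)),([.08,-.1,.06],(357.5,202.8))]
def res(p,sets):
    c,s=np.cos(p[2]),np.sin(p[2]); Rz=np.array([[c,-s,0],[s,c,0],[0,0,1]]); o=[]
    for n,D in sets:
        P=np.array([a for a,_ in D])@Rz.T+[p[0],p[1],0]; o.append((proj(n,P)-(np.array([b for _,b in D])-.43)).ravel())
    return np.concatenate(o)
for sets in ([('scene',S)],[('top',T)],[('scene',S),('top',T)]):
    r=least_squares(res,[.51,-.27,-.4],args=(sets,)); print(r.x,r.fun)
# pack
c=[(163,102),(235,97),(247,208),(175,213)]
Q=np.array([ray('top',(187+a/4.444-.4,197+b/4.286-.4),.018) for a,b in c]); print(Q,Q.mean(0),np.linalg.norm(np.diff(Q,axis=0),axis=1))
# segmentation in both
for n,(u,v) in {'scene':(272,235),'top':(232,232)}.items():
    z=np.load(n+'0.npz'); W=world(n,z['d']);print(n,W[v,u])
    p=z['p'][v-35:v+35,u-45:u+45]; print(p[::35,::45].tolist(), p[35,45])
E
python3 - <<'E'
import sys; sys.path.insert(0,'.')
from h import *
p=np.load('scene0.npz')['p']; c=p[212:260,250:300]; c=cv2.resize(c,None,fx=12,fy=12,interpolation=cv2.INTER_CUBIC)
for k in range(0,50,5): cv2.putText(c,str(250+k),(k*12,8),0,.3,(0,0,255)); cv2.line(c,(k*12,0),(k*12,600),(0,255,255),1); cv2.putText(c,str(212+k),(0,k*12),0,.3,(0,0,255)); cv2.line(c,(0,k*12),(600,k*12),(0,255,255),1)
cv2.imwrite('pics/pk.png',c)
E
```

```text
[ 0.5103 -0.2723 -0.4809] [-1.2257  0.59   -0.2837  0.6182  1.3426  0.3775  0.3448  0.4226 -0.7623
 -0.9261  0.5213 -1.3393]
[ 0.507  -0.2694 -0.4651] [-1.5015  0.8138  0.2013  1.5137 -1.2379 -2.1593  2.4772 -0.3512]
[ 0.5087 -0.2706 -0.4728] [-1.1001  1.3469 -0.2176  0.9624  1.4741  1.1535  0.4149  0.7752 -1.0067
 -0.1865  0.2287 -0.9795 -1.1597 -0.0162  0.3137  1.1116 -0.5563 -2.7928
  2.9481 -0.5631]
[[ 0.4787  0.0384  0.018 ]
 [ 0.4827 -0.0144  0.018 ]
 [ 0.3989 -0.0243  0.018 ]
 [ 0.3949  0.028   0.018 ]] [0.4388 0.0069 0.018 ] [0.053  0.0843 0.0525]
scene [0.4354 0.009  0.0144]
[[[216, 208, 202], [191, 183, 178]], [[69, 109, 149], [233, 234, 233]]] [233 234 233]
top [0.441  0.0092 0.0185]
[[[59, 119, 169], [229, 220, 211]], [[243, 235, 230], [230, 229, 234]]] [230 229 234]
```

View pics/pk.png

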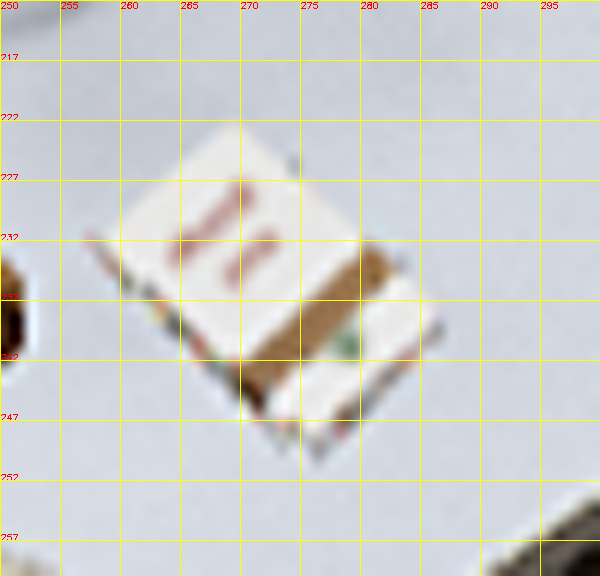

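Run:
```python
from h import *
np.set_printoptions(precision=4,suppress=True)
# pack from scene, top-face corners
c=[(269,222.4),(258.7,231.8),(276,248.7),(286.7,237)]
Q=np.array([ray('scene',(a-.4,b-.4),.018) for a,b in c]); print(Q,Q.mean(0),np.linalg.norm(np.diff(Q,axis=0),axis=1))
e=(Q[1]+Q[0]-Q[2]-Q[3])/2; print(np.arctan2(e[1],e[0]))
```

```text
[[ 0.4788 -0.0085  0.018 ]
 [ 0.4708  0.0389  0.018 ]
 [ 0.3897  0.0279  0.018 ]
 [ 0.4022 -0.0247  0.018 ]] [0.4354 0.0084 0.018 ] [0.0481 0.0819 0.054 ]
0.17078773492048124
```

Request:
{"method": "carry_out", "body": {
  "commands": [0,0,-0.048,0,0,0,0,0,0,-0.048,0,0,0,0,0,0,-0.048,0,0,0,0,0,0,-0.048,0,0,0,0,0,0,-0.045,0,0,0,0]
}}

```text
clock: 1.1
eef_pos: [0.1816, 0.3948, 0.2348]
orientation: [-0.669, -3.068, 0.007]
force: [0.5, 0.0, -0.4]
finger_gap: 1.002
```

Request:
{"method": "carry_out", "body": {
  "commands": [0,0,0,0,0,0,-0.14,0,0,0,0,0,0,-0.14,0,0,0,0,0,0,-0.14,0,0,0,0,0,0,-0.14]
}}

```text
clock: 1.5
eef_pos: [0.1773, 0.3884, 0.2338]
orientation: [0.237, -3.13, 0.006]
force: [-0.0, 0.2, 0.4]
finger_gap: 1.002
```

```bash
cat >> h.py <<'E'
def goto(x,y,z,step=.048):
    s=telemetry.get_state(); r=R.from_rotvec(s['orientation']); M=r.as_matrix(); p=np.array(s['eef_pos'])
    d=np.array([x,y,z])-p; t=M.T@d; n=int(np.ceil(np.linalg.norm(t)/step))
    print('pos',p.round(4),'yaz',round(float(np.arctan2(M[1,1],M[0,1])),3),'toolz',M[:,2].round(3),'shift',t.round(4),'rows',n,'each',(t/max(n,1)).round(4),'q',np.round(s['q'],2))
E
python3 - <<'E'
from h import *
goto(.305,.305,.235);
E
```

```text
pos [0.1773 0.3884 0.2338] yaz 1.722 toolz [-0.002 -0.004 -1.   ] shift [-0.1136 -0.1017 -0.0011] rows 4 each [-0.0284 -0.0254 -0.0003] q [ 0.9  -0.28  2.16 -0.    1.27 -0.82]
```

Request:
{"method": "carry_out", "body": {
  "commands": [0,-0.035,-0.025,0,0,0,0,0,-0.035,-0.025,0,0,0,0,0,-0.035,-0.025,0,0,0,0,0,-0.021,-0.044,0,0,0,0,0,-0.021,-0.044,0,0,0,0]
}}

```text
clock: 2.0
eef_pos: [0.3506, 0.2502, 0.2361]
orientation: [-0.265, 3.128, 0.002]
force: [0.5, 0.6, 0.1]
finger_gap: 1.001
```

Run:
```python
from h import *
goto(.40,.17,.235); goto(.436,.0077,.235)
```

```text
pos [0.3506 0.2502 0.2361] yaz 1.74 toolz [ 0.002  0.001 -1.   ] shift [-0.0352 -0.0873  0.0011] rows 2 each [-0.0176 -0.0437  0.0005] q [ 0.38 -0.28  2.15  0.    1.27 -1.36]
pos [0.3506 0.2502 0.2361] yaz 1.74 toolz [ 0.002  0.001 -1.   ] shift [-0.0434 -0.2534  0.0009] rows 6 each [-0.0072 -0.0422  0.0002] q [ 0.38 -0.28  2.15  0.    1.27 -1.36]
```

Request:
{"method": "carry_out", "body": {
  "commands": [0,-0.018,-0.045,0,0,0,0.01,0,-0.018,-0.045,0,0,0,0.01,0,-0.003,-0.045,0,0,0,0.01,0,-0.003,-0.045,0,0,0,0,0,-0.003,-0.045,0,0,0,0]
}}

```text
clock: 2.5
eef_pos: [0.4329, 0.026, 0.2387]
orientation: [-0.215, 3.124, 0.002]
force: [1.3, -0.5, 0.4]
finger_gap: 1.001
```

Run:
```python
from h import *
goto(.436,.0077,.06);goto(.436,.0077,.235)
```

```text
pos [0.4329 0.026  0.2387] yaz 1.708 toolz [ 0.01   0.002 -1.   ] shift [ 0.0013 -0.0187  0.1787] rows 4 each [ 0.0003 -0.0047  0.0447] q [-0.18 -0.28  2.15  0.    1.27 -1.89]
pos [0.4329 0.026  0.2387] yaz 1.708 toolz [ 0.01   0.002 -1.   ] shift [-0.0005 -0.0186  0.0037] rows 1 each [-0.0005 -0.0186  0.0037] q [-0.18 -0.28  2.15  0.    1.27 -1.89]
```

Request:
{"method": "carry_out", "body": {
  "commands": [0,0,-0.019,0.02,0,0,0,0,0,0,0.045,0,0,0,0,0,0,0.045,0,0,0,0,0,0,0.045,0,0,0,0,0,0,0.02,0,0,0]
}}

```text
clock: 3.0
eef_pos: [0.4458, -0.0022, 0.067]
orientation: [-0.195, 3.104, -0.01]
force: [0.3, 0.3, -0.3]
finger_gap: 0.994
```

Run:
```python
from h import *
snap('scene','s1');p=snap('top','t1')[0]
a=cv2.imread('pics/s1.png')[190:280,215:335];b=p[190:280,170:290]
cv2.imwrite('pics/m1.png',np.vstack([cv2.resize(a,(400,300)),cv2.resize(b,(400,300))]))
goto(.436,.0077,.0075)
```

```text
pos [ 0.4456 -0.002   0.0675] yaz 1.696 toolz [ 0.03  -0.004 -1.   ] shift [0.01   0.0113 0.0596] rows 2 each [0.005  0.0056 0.0298] q [-0.23 -0.02  2.26  0.    0.86 -1.93]
```

View pics/m1.png

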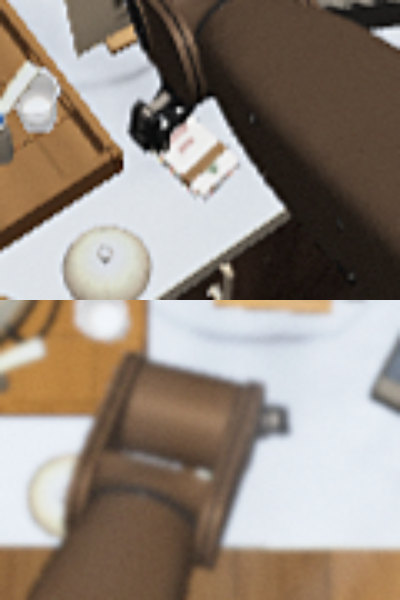

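```bash
cat >> h.py <<'E'
def plan(x,y,z,yaz,step=.03):
    s=telemetry.get_state(); M=R.from_rotvec(s['orientation']).as_matrix(); p=np.array(s['eef_pos'])
    t=M.T@(np.array([x,y,z])-p)
    yt=np.array([np.cos(yaz),np.sin(yaz),0]);zt=np.array([0,0,-1.]);D=np.stack([np.cross(yt,zt),yt,zt],1)
    rv=R.from_matrix(M.T@D).as_rotvec(); n=max(1,int(np.ceil(max(np.linalg.norm(t)/step,np.linalg.norm(rv)/.14))))
    print('pos',p.round(4),'yaz',round(float(np.arctan2(M[1,1],M[0,1])),3),'toolz',M[:,2].round(3),'shift',t.round(4),'turn',rv.round(3),'rows',n,'each',(t/n).round(4),(rv/n).round(3),'q',np.round(s['q'],2),'F',np.round(s['force'],1),'gap',round(float(s['finger_gap']),3),'t',s['clock'])
E
python3 - <<'E'
from h import *
plan(.436,.0077,.03,1.706)
E
```

```text
pos [ 0.4456 -0.002   0.0675] yaz 1.696 toolz [ 0.03  -0.004 -1.   ] shift [0.0094 0.0111 0.0371] turn [-0.008  0.029 -0.009] rows 2 each [0.0047 0.0056 0.0186] [-0.004  0.014 -0.005] q [-0.23 -0.02  2.26  0.    0.86 -1.93] F [0.8 0.4 0.1] gap 0.998 t 3.1
```

Request:
{"method": "carry_out", "body": {
  "commands": [0,0.005,0.005,0.01,0,0.015,0,0,0.005,0.005,0.01,0,0.015,0,0,0,0,0.01,0,0,0]
}}

```text
clock: 3.4
eef_pos: [0.4382, 0.0064, 0.0403]
orientation: [-0.197, 3.129, -0.016]
force: [-0.8, 0.3, -0.3]
finger_gap: 1.0
```

Run:
```python
from h import *
plan(.436,.0077,.007,1.706)
```

```text
pos [0.4382 0.0064 0.0403] yaz 1.697 toolz [ 0.007 -0.01  -1.   ] shift [0.0023 0.002  0.0332] turn [-0.011  0.006 -0.009] rows 2 each [0.0011 0.001  0.0166] [-0.005  0.003 -0.005] q [-0.21  0.04  2.27 -0.01  0.82 -1.9 ] F [-0.8  0.3 -0.3] gap 1.0 t 3.4
```

Request:
{"method": "carry_out", "body": {
  "commands": [0,0.001,0.001,0.011,-0.005,0.003,-0.004,0,0.001,0.001,0.011,-0.005,0.003,-0.004,0,0,0,0.01,0,0,0,0,0,0,0,0,0,0]
}}

```text
clock: 3.8
eef_pos: [0.4364, 0.0085, 0.0058]
orientation: [-0.213, 3.134, -0.001]
force: [0.5, -0.2, -0.6]
finger_gap: 0.998
```

Run:
```python
from h import *
plan(.436,.0077,.007,1.706)
```

```text
pos [0.4364 0.0085 0.0058] yaz 1.706 toolz [ 0.001 -0.    -1.   ] shift [ 0.0005 -0.0007 -0.0012] turn [-0.001  0.001  0.   ] rows 1 each [ 0.0005 -0.0007 -0.0012] [-0.001  0.001  0.   ] q [-0.21  0.11  2.28 -0.    0.75 -1.92] F [ 0.5 -0.2 -0.6] gap 0.998 t 3.8
```

Request:
{"method": "carry_out", "body": {
  "commands": [1,0,0,-0.001,0,0,0,1,0,0,0,0,0,0,1,0,0,0,0,0,0,1,0,0,0,0,0,0,1,0,0,0,0,0,0],
  "force": 40
}}

```text
clock: 4.3
eef_pos: [0.4375, 0.008, 0.0077]
orientation: [-0.212, 3.132, -0.002]
force: [-1.6, -0.6, -0.6]
finger_gap: 0.596
```

Request:
{"method": "carry_out", "body": {
  "commands": [1,0,0,0,0,0,0,1,0,0,0,0,0,0,1,0,0,0,0,0,0]
}}

```text
clock: 4.6
eef_pos: [0.4373, 0.0081, 0.0077]
orientation: [-0.212, 3.132, -0.002]
force: [-0.8, -0.2, -0.6]
finger_gap: 0.593
```

Request:
{"method": "carry_out", "body": {
  "commands": [1,0,0,-0.02,0,0,0,1,0,0,-0.03,0,0,0,1,0,0,-0.03,0,0,0,1,0,0,-0.03,0,0,0,1,0,0,-0.03,0,0,0]
}}

```text
clock: 5.1
eef_pos: [0.4319, 0.0092, 0.1463]
orientation: [0.211, -3.122, -0.005]
force: [-0.2, -0.7, -1.2]
finger_gap: 0.599
```

Run:
```python
from h import *
for n in ['scene','top']:
    W=world(n,np.load(n+'0.npz')['d'])
    m=(W[...,2]>.08)&(W[...,2]<.22)&(W[...,1]>-.14)&(W[...,1]<.03)&(W[...,0]>.4)&(W[...,0]<.75)
    print(np.percentile(W[m][:,0],[1,5,50,95,99]))
snap('scene','s2'); print(nets.mark_of('counter_sign','scene')[:2],nets.mark_of('pack_center','scene')[:2]); 
a=cv2.imread('pics/s2.png')[130:290,215:415];cv2.imwrite('pics/m2.png',cv2.resize(a,None,fx=3,fy=3))
plan(.436,.0077,.16,1.706)
```

```text
[0.58875319 0.59198044 0.60143088 0.61078642 0.61355017]
[0.5930183  0.59555812 0.60507031 0.61369053 0.61582428]
[] [{'xyz': [0.4361, 0.0088, 0.1453], 'conf': 0.69}]
pos [0.434  0.0087 0.1476] yaz 1.706 toolz [-0.007  0.001 -1.   ] shift [-0.0018 -0.0013 -0.0124] turn [ 0.002 -0.007 -0.   ] rows 1 each [-0.0018 -0.0013 -0.0124] [ 0.002 -0.007 -0.   ] q [-0.21 -0.16  2.22 -0.    1.09 -1.92] F [ 0.3  0.4 -0.7] gap 0.594 t 5.25
```

View pics/m2.png

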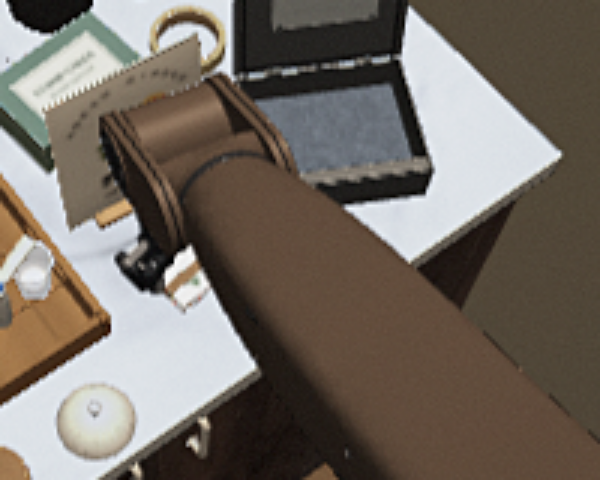

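Run:
```python
from h import *
plan(.513,-.273,.155,1.096,.03)
```

```text
pos [0.434  0.0087 0.1476] yaz 1.706 toolz [-0.007  0.001 -1.   ] shift [-0.0403 -0.2898 -0.0083] turn [ 0.    -0.007  0.61 ] rows 10 each [-0.004  -0.029  -0.0008] [ 0.    -0.001  0.061] q [-0.21 -0.16  2.22 -0.    1.09 -1.92] F [ 0.3  0.4 -0.7] gap 0.594 t 5.25
```

Request:
{"method": "carry_out", "body": {
  "commands": [1,-0.004,-0.03,-0.002,0,0,0.06,1,-0.002,-0.03,-0.002,0,0,0.06,1,0,-0.03,-0.002,0,0,0.06,1,0,-0.03,-0.002,0,0,0.06,1,0.002,-0.03,-0.001,0,0,0.06]
}}

```text
clock: 5.75
eef_pos: [0.4351, -0.1394, 0.147]
orientation: [-0.263, -3.11, -0.01]
force: [-0.0, -0.3, -0.5]
finger_gap: 0.597
```

Run:
```python
from h import *
plan(.513,-.273,.155,1.096,.03)
```

```text
pos [ 0.4351 -0.1394  0.147 ] yaz 1.402 toolz [-0.02   0.008 -1.   ] shift [-0.0991 -0.1185 -0.0107] turn [ 0.001 -0.022  0.306] rows 6 each [-0.0165 -0.0198 -0.0018] [ 0.    -0.004  0.051] q [-0.53 -0.09  2.17 -0.    1.09 -1.93] F [-0.  -0.3 -0.5] gap 0.597 t 5.75
```

Request:
{"method": "carry_out", "body": {
  "commands": [1,-0.018,-0.02,-0.002,0,-0.005,0.05,1,-0.019,-0.019,-0.002,0,-0.005,0.05,1,-0.02,-0.018,-0.002,0,-0.005,0.05,1,-0.02,-0.017,-0.002,0,-0.005,0.05,1,-0.02,-0.016,-0.002,0,-0.002,0.05]
}}

```text
clock: 6.25
eef_pos: [0.4983, -0.2546, 0.1414]
orientation: [-0.673, -3.049, -0.016]
force: [0.5, 0.2, -1.1]
finger_gap: 0.595
```

Run:
```python
from h import *
plan(.513,-.273,.15,1.096,.03)
```

```text
pos [ 0.4983 -0.2546  0.1414] yaz 1.136 toolz [-0.017  0.015 -1.   ] shift [-0.0209 -0.0104 -0.0091] turn [ 0.006 -0.021  0.04 ] rows 1 each [-0.0209 -0.0104 -0.0091] [ 0.006 -0.021  0.04 ] q [-0.65  0.15  1.93  0.    1.09 -1.79] F [ 0.5  0.2 -1.1] gap 0.595 t 6.25
```

Request:
{"method": "carry_out", "body": {
  "commands": [1,-0.011,-0.005,-0.003,0.003,-0.01,0.02,1,-0.01,-0.005,-0.002,0.003,-0.01,0.02,1,0,0,0,0,0,0]
}}

```text
clock: 6.55
eef_pos: [0.5122, -0.2738, 0.1408]
orientation: [-0.742, -3.044, -0.004]
force: [0.1, 1.0, -0.9]
finger_gap: 0.595
```

Run:
```python
from h import *
plan(.513,-.273,.0165,1.096,.03)
snap('top','t3');snap('scene','s3');a=cv2.imread('pics/s3.png')[90:220,235:395];b=cv2.imread('pics/t3.png')[140:270,240:400]
cv2.imwrite('pics/m3.png',np.hstack([cv2.resize(a,(400,325)),cv2.resize(b,(400,325))]))
```

```text
pos [ 0.5122 -0.2738  0.1408] yaz 1.092 toolz [-0.007  0.005 -1.   ] shift [-0.0013  0.001   0.1243] turn [ 0.001 -0.008 -0.004] rows 5 each [-0.0003  0.0002  0.0249] [ 0.    -0.002 -0.001] q [-0.67  0.19  1.89 -0.    1.08 -1.76] F [ 0.1  1.  -0.9] gap 0.595 t 6.55
```

View pics/m3.png

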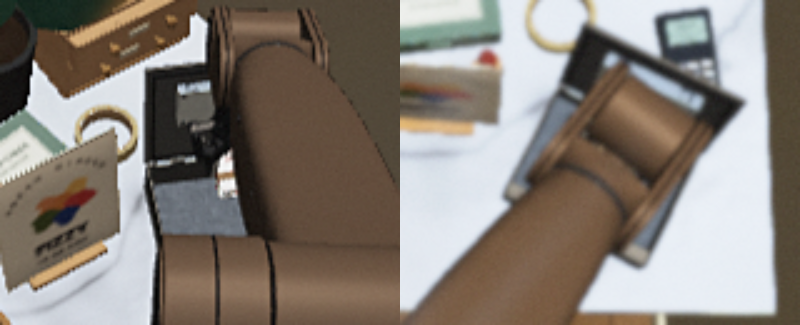

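Run:
```python
from h import *
np.set_printoptions(precision=3,suppress=True)
for n,f in (('top','t3'),('scene','s3')):
    W=world(n,np.load(f+'.npz')['d'])
    c,s=np.cos(-.475),np.sin(-.475)
    dx,dy=W[...,0]-.509,W[...,1]+.271
    xs=c*dx+s*dy; ys=-s*dx+c*dy; z=W[...,2]
    for a in np.arange(.1,.5,.03):
        m=(z>a)&(z<a+.03)&(abs(ys)<.13)&(xs>-.1)&(xs<.2)
        if m.sum()>3: print(n,'z',round(a,2),'after',round(a-.124,3),'max xs',np.percentile(xs[m],[50,97,100]),'lid front',.08+(a-.124-.06)*.287)
```

```text
top z 0.1 after -0.024 max xs [0.096 0.099 0.101] lid front 0.05589200000000001
top z 0.13 after 0.006 max xs [0.103 0.107 0.108] lid front 0.064502
top z 0.16 after 0.036 max xs [0.109 0.115 0.116] lid front 0.07311200000000001
top z 0.19 after 0.066 max xs [0.116 0.125 0.127] lid front 0.081722
top z 0.22 after 0.096 max xs [0.121 0.125 0.125] lid front 0.090332
top z 0.25 after 0.126 max xs [-0.001 -0.    -0.   ] lid front 0.098942
top z 0.28 after 0.156 max xs [0.189 0.2   0.2  ] lid front 0.10755200000000001
top z 0.31 after 0.186 max xs [-0.02  -0.012 -0.012] lid front 0.116162
top z 0.34 after 0.216 max xs [-0.024  0.028  0.041] lid front 0.124772
top z 0.37 after 0.246 max xs [-0.026  0.043  0.051] lid front 0.133382
top z 0.4 after 0.276 max xs [0.006 0.04  0.052] lid front 0.141992
top z 0.43 after 0.306 max xs [-0.05   0.005  0.016] lid front 0.15060199999999999
top z 0.46 after 0.336 max xs [-0.077 -0.053 -0.041] lid front 0.159212
top z 0.49 after 0.366 max xs [-0.098 -0.094 -0.094] lid front 0.167822
scene z 0.1 after -0.024 max xs [0.092 0.097 0.101] lid front 0.05589200000000001
scene z 0.13 after 0.006 max xs [0.081 0.104 0.107] lid front 0.064502
scene z 0.16 after 0.036 max xs [0.092 0.112 0.115] lid front 0.07311200000000001
scene z 0.19 after 0.066 max xs [0.112 0.12  0.124] lid front 0.081722
scene z 0.22 after 0.096 max xs [-0.007  0.01   0.114] lid front 0.090332
scene z 0.25 after 0.126 max xs [-0.011  0.004  0.007] lid front 0.098942
scene z 0.28 after 0.156 max xs [0.187 0.199 0.2  ] lid front 0.10755200000000001
scene z 0.34 after 0.216 max xs [0.009 0.032 0.033] lid front 0.124772
scene z 0.37 after 0.246 max xs [-0.017  0.041  0.048] lid front 0.133382
scene z 0.4 after 0.276 max xs [-0.002  0.028  0.032] lid front 0.141992
scene z 0.43 after 0.306 max xs [-0.063 -0.011 -0.   ] lid front 0.15060199999999999
scene z 0.46 after 0.336 max xs [-0.083 -0.063 -0.056] lid front 0.159212
```

Request:
{"method": "carry_out", "body": {
  "commands": [1,0,0,0.02,0,-0.007,0,1,0,0,0.02,0,0,0,1,0,0,0.02,0,0,0,1,0,0,0.02,0,0,0,1,0,0,0,0,0,0]
}}

```text
clock: 7.15
eef_pos: [0.5102, -0.2674, 0.0596]
orientation: [-0.733, -3.053, -0.004]
force: [0.4, 0.5, -0.8]
finger_gap: 0.6
```

Run:
```python
from h import *
plan(.513,-.273,.0165,1.096,.03)
```

```text
pos [ 0.5102 -0.2674  0.0596] yaz 1.1 toolz [-0.001  0.003 -1.   ] shift [-0.0052 -0.0037  0.0431] turn [ 0.002 -0.002  0.004] rows 2 each [-0.0026 -0.0019  0.0215] [ 0.001 -0.001  0.002] q [-0.66  0.29  1.94  0.    0.92 -1.76] F [ 0.4  0.5 -0.8] gap 0.6 t 7.15
```

Request:
{"method": "carry_out", "body": {
  "commands": [1,-0.003,-0.002,0.012,0,0,0,1,-0.002,-0.001,0.012,0,0,0,1,0,0,0.01,0,0,0,1,0,0,0.005,0,0,0,1,0,0,0,0,0,0]
}}

```text
clock: 7.65
eef_pos: [0.5147, -0.2725, 0.0204]
orientation: [0.73, 3.054, 0.001]
force: [-0.7, 0.2, -0.8]
finger_gap: 0.594
```

Run:
```python
from h import *
plan(.513,-.273,.0165,1.096,.03)
```

```text
pos [ 0.5147 -0.2725  0.0204] yaz 1.102 toolz [ 0.002  0.    -1.   ] shift [ 0.0013 -0.0013  0.0039] turn [0.001 0.001 0.006] rows 1 each [ 0.0013 -0.0013  0.0039] [0.001 0.001 0.006] q [-0.66  0.36  1.93  0.    0.85 -1.76] F [-0.7  0.2 -0.8] gap 0.594 t 7.65
```

Request:
{"method": "carry_out", "body": {
  "commands": [1,0,0,0.002,0,0,0,1,0,0,0.002,0,0,0,1,0,0,0.001,0,0,0,1,0,0,0,0,0,0]
}}

```text
clock: 8.05
eef_pos: [0.5155, -0.2731, 0.0161]
orientation: [0.73, 3.052, -0.0]
force: [0.5, 0.0, -0.6]
finger_gap: 0.601
```

Request:
{"method": "carry_out", "body": {
  "commands": [0.15,0,0,0,0,0,0,0.15,0,0,0,0,0,0,0.15,0,0,0,0,0,0,0.15,0,0,0,0,0,0]
}}

```text
clock: 8.45
eef_pos: [0.5165, -0.2738, 0.0175]
orientation: [0.729, 3.049, -0.002]
force: [-0.5, 0.1, 0.3]
finger_gap: 0.845
```

Request:
{"method": "carry_out", "body": {
  "commands": [0.15,0,0,-0.02,0,0,0,0.15,0,0,-0.03,0,0,0,0.15,0,0,-0.04,0,0,0,0.15,0,0,-0.045,0,0,0,0.15,0,0,-0.045,0,0,0]
}}

```text
clock: 8.95
eef_pos: [0.511, -0.2702, 0.1939]
orientation: [-0.728, -3.044, -0.011]
force: [0.8, -0.0, -0.3]
finger_gap: 0.85
```

Run:
```python
from h import *
plan(.513,-.273,.35,1.096,.03)
snap('top','t4');snap('scene','s4');a=cv2.imread('pics/s4.png')[90:220,235:395];b=cv2.imread('pics/t4.png')[140:270,240:400]
cv2.imwrite('pics/m4.png',np.hstack([cv2.resize(a,(400,325)),cv2.resize(b,(400,325))]))
```

```text
pos [ 0.511  -0.2702  0.1939] yaz 1.101 toolz [-0.01  0.01 -1.  ] shift [-0.001  -0.001  -0.1561] turn [ 0.004 -0.013  0.005] rows 6 each [-0.0002 -0.0002 -0.026 ] [ 0.001 -0.002  0.001] q [-0.66  0.12  1.85  0.    1.18 -1.76] F [ 0.8 -0.  -0.3] gap 0.85 t 8.95
```

View pics/m4.png

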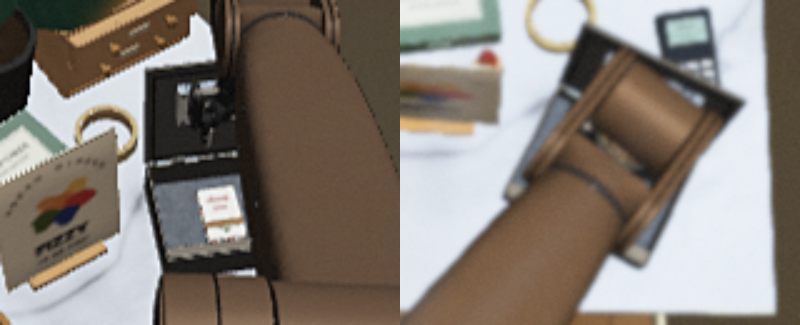

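Request:
{"method": "carry_out", "body": {
  "commands": [1,0,0,-0.03,0,-0.01,0,1,0,0,-0.03,0,0,0,1,0,0,-0.03,0,0,0,1,0,0,-0.03,0,0,0,1,-0.01,0,-0.015,0,0,0]
}}

```text
clock: 9.55
eef_pos: [0.5206, -0.2757, 0.3375]
orientation: [0.729, 3.048, 0.0]
force: [0.2, -0.1, 0.9]
finger_gap: 0.009
```

Run:
```python
from h import *
plan(.691,-.364,.33,1.096,.03)
```

```text
pos [ 0.5206 -0.2757  0.3375] yaz 1.101 toolz [ 0.008 -0.002 -1.   ] shift [-0.1918 -0.0017  0.009 ] turn [0.002 0.008 0.005] rows 7 each [-0.0274 -0.0002  0.0013] [0.    0.001 0.001] q [-0.66  0.03  1.68  0.    1.42 -1.76] F [ 0.2 -0.1  0.9] gap 0.009 t 9.55
```

Request:
{"method": "carry_out", "body": {
  "commands": [1,-0.035,0,0,0,0,0,1,-0.04,0,0,0,0,0,1,-0.04,0,0,0,0,0,1,-0.04,0,0,0,0,0,1,-0.035,0,0,0,0,0]
}}

```text
clock: 10.05
eef_pos: [0.6946, -0.3638, 0.3437]
orientation: [0.728, 3.041, -0.005]
force: [0.3, 0.1, -0.3]
finger_gap: -0.001
```

Run:
```python
from h import *
plan(.691,-.364,.192,1.096,.03)
snap('scene','s5')
nets_=nets.mark_of('lid_edge','scene'); print(nets_[:2])
```

```text
pos [ 0.6946 -0.3638  0.3437] yaz 1.101 toolz [ 0.013 -0.006 -1.   ] shift [ 0.0054 -0.0019  0.1516] turn [0.    0.015 0.005] rows 6 each [ 0.0009 -0.0003  0.0253] [0.    0.002 0.001] q [-0.61  0.48  1.14  0.    1.51 -1.71] F [ 0.3  0.1 -0.3] gap -0.001 t 10.05
[{'xyz': [0.6182, -0.3289, 0.2201], 'conf': 0.83}, {'xyz': [0.393, 0.2598, -0.0021], 'conf': 0.4}]
```

View pics/s5.png

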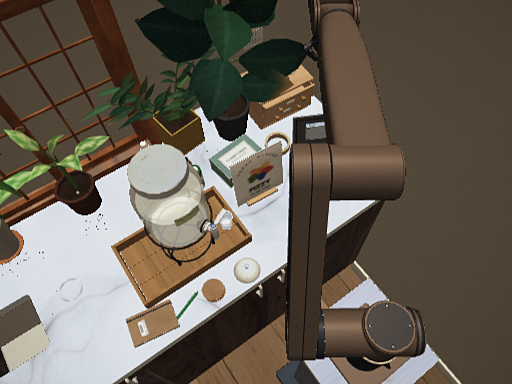

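Request:
{"method": "carry_out", "body": {
  "commands": [1,0.002,0,0.03,0,0.008,0,1,0.002,0,0.03,0,0.007,0,1,0,0,0.03,0,0,0,1,0,0,0.03,0,0,0,1,0,0,0.02,0,0,0]
}}

```text
clock: 10.65
eef_pos: [0.692, -0.3627, 0.1964]
orientation: [-0.731, -3.055, -0.001]
force: [-0.4, -0.9, 0.5]
finger_gap: 0.002
```

Run:
```python
from h import *
plan(.691,-.364,.192,1.096,.03)
plan(.509+.03*.889,-.271-.03*.457,.192,1.096,.03)
```

```text
pos [ 0.692  -0.3627  0.1964] yaz 1.101 toolz [-0.001  0.001 -1.   ] shift [ 0.0003 -0.0016  0.0044] turn [ 0.    -0.001  0.005] rows 1 each [ 0.0003 -0.0016  0.0044] [ 0.    -0.001  0.005] q [-0.61  0.55  1.31  0.    1.29 -1.71] F [-0.4 -0.9  0.5] gap 0.002 t 10.65
pos [ 0.692  -0.3627  0.1964] yaz 1.101 toolz [-0.001  0.001 -1.   ] shift [ 0.1747 -0.0012  0.0045] turn [ 0.    -0.001  0.005] rows 6 each [ 0.0291 -0.0002  0.0008] [ 0.    -0.     0.001] q [-0.61  0.55  1.31  0.    1.29 -1.71] F [-0.4 -0.9  0.5] gap 0.002 t 10.65
```

Request:
{"method": "carry_out", "body": {
  "commands": [1,0.02,0,0,0,0,0,1,0.02,0,0,0,0,0,1,0.015,0,0,0,0,0,1,0.01,0,0,0,0,0,1,0.01,0,0,0,0,0]
}}

```text
clock: 11.15
eef_pos: [0.6195, -0.3251, 0.1895]
orientation: [-0.73, -3.05, -0.005]
force: [3.8, -1.5, 6.2]
finger_gap: 0.005
```

Request:
{"method": "carry_out", "body": {
  "commands": [1,0.015,0,0,0,0,0,1,0.015,0,0,0,0,0,1,0.015,0,0,0,0,0]
}}

```text
clock: 11.45
eef_pos: [0.5803, -0.305, 0.193]
orientation: [0.73, 3.046, -0.001]
force: [2.4, -1.8, -2.0]
finger_gap: 0.001
```

Run:
```python
from h import *
plan(.509+.03*.889,-.271-.03*.457,.192,1.096,.03)
snap('scene','s6')
print(nets.mark_of('lid_edge','scene')[:2])
a=cv2.imread('pics/s6.png')[30:220,235:420];cv2.imwrite('pics/m6.png',cv2.resize(a,None,fx=3,fy=3))
```

```text
pos [ 0.5803 -0.305   0.193 ] yaz 1.101 toolz [ 0.009 -0.003 -1.   ] shift [ 0.049  -0.0021  0.0006] turn [0.001 0.009 0.005] rows 2 each [ 0.0245 -0.0011  0.0003] [0.001 0.005 0.002] q [-0.64  0.28  1.67  0.    1.18 -1.74] F [ 2.4 -1.8 -2. ] gap 0.001 t 11.45
[{'xyz': [0.5603, -0.2983, 0.2263], 'conf': 0.56}]
```

View pics/m6.png

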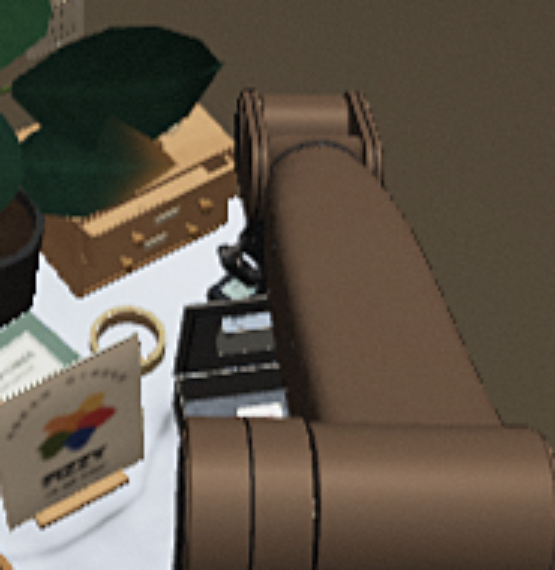

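Request:
{"method": "carry_out", "body": {
  "commands": [1,0.015,0,0,0,0,0,1,0.015,0,0,0,0,0,1,0.015,0,0,0,0,0,1,0.012,0,0,0,0,0,1,0.01,0,0,0,0,0]
}}

```text
clock: 12.05
eef_pos: [0.5196, -0.2742, 0.193]
orientation: [0.73, 3.042, -0.003]
force: [-0.4, 0.6, -0.5]
finger_gap: 0.002
```

Run:
```python
from h import *
plan(.509+.03*.889,-.271-.03*.457,.192,1.096,.03)
snap('scene','s7')
print(nets.mark_of('lid_edge','scene')[:2])
```

```text
pos [ 0.5196 -0.2742  0.193 ] yaz 1.1 toolz [ 0.012 -0.005 -1.   ] shift [-0.0191 -0.0021  0.0013] turn [0.001 0.013 0.004] rows 1 each [-0.0191 -0.0021  0.0013] [0.001 0.013 0.004] q [-0.66  0.13  1.85  0.    1.15 -1.76] F [-0.4  0.6 -0.5] gap 0.002 t 12.05
[{'xyz': [0.4985, -0.2666, 0.2013], 'conf': 0.52}]
```

Request:
{"method": "carry_out", "body": {
  "commands": [1,0,0,-0.03,0,0,0,1,0,0,-0.03,0,0,0,1,0,0,-0.03,0,0,0,1,0.02,0.03,0,0,0,0,1,0.02,0.035,0,0,0,0]
}}

```text
clock: 12.65
eef_pos: [0.5128, -0.2001, 0.2849]
orientation: [0.741, 3.043, -0.002]
force: [-0.1, 0.3, -0.2]
finger_gap: -0.002
```

Request:
{"method": "carry_out", "body": {
  "commands": [1,0.01,0.04,0,0,0,0,1,0,0.045,0,0,0,0,1,0,0.045,0,0,0,0,1,-0.01,0.045,0,0,0,0,1,-0.01,0.045,0,0,0,0]
}}

```text
clock: 13.15
eef_pos: [0.6258, -0.0035, 0.2886]
orientation: [0.746, 3.036, -0.004]
force: [-0.2, -0.8, 0.4]
finger_gap: -0.003
```

Request:
{"method": "carry_out", "body": {
  "commands": [1,0,0,0,0,0,0,1,0,0,0,0,0,0,1,0,0,0,0,0,0,1,0,0,0,0,0,0,1,0,0,0,0,0,0]
}}

```text
clock: 13.65
eef_pos: [0.6279, -0.001, 0.2874]
orientation: [0.74, 3.039, -0.004]
force: [-0.7, -0.6, -0.1]
finger_gap: 0.001
```

Run:
```python
from h import *
plan(.43,-.05,.3,1.096,.03)
snap('scene','s8')
for t in('lid_edge','knob_grip'): print(nets.mark_of(t,'scene')[:2])
snap('top','t8')
for t in('lid_edge','knob_grip'): print(nets.mark_of(t,'top')[:2])
a=cv2.imread('pics/s8.png')[110:220,265:375];b=cv2.imread('pics/t8.png')[150:260,260:370]
cv2.imwrite('pics/m8.png',np.hstack([cv2.resize(a,(400,400),interpolation=2),cv2.resize(b,(400,400),interpolation=2)]))
```

```text
pos [ 0.6279 -0.001   0.2874] yaz 1.093 toolz [ 0.013 -0.005 -1.   ] shift [ 0.1529 -0.1345 -0.0149] turn [ 0.001  0.014 -0.003] rows 7 each [ 0.0218 -0.0192 -0.0021] [ 0.     0.002 -0.   ] q [-0.16  0.14  1.66 -0.    1.33 -1.25] F [-0.7 -0.6 -0.1] gap 0.001 t 13.65
[]
[]
[{'xyz': [0.4365, -0.2357, 0.0627], 'conf': 0.87}]
[{'xyz': [0.5072, -0.2656, 0.0916], 'conf': 0.66}]
```

View pics/m8.png

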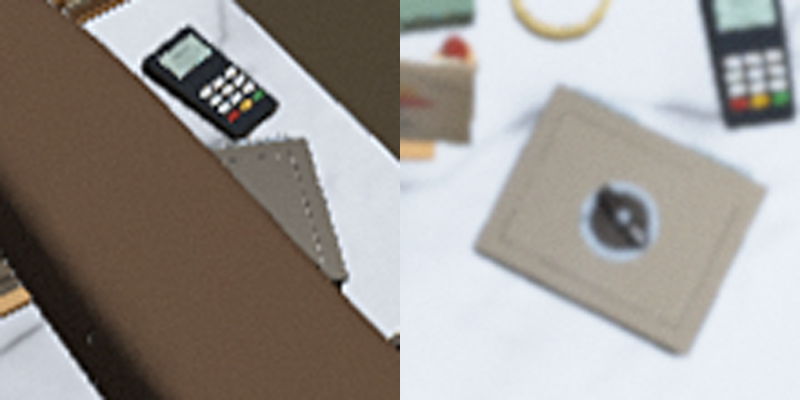

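Run:
```python
from h import *
p=np.load('t8.npz')['p']; c=p[190:232,300:346]; c=cv2.resize(c,None,fx=13,fy=13,interpolation=cv2.INTER_CUBIC)
for k in range(0,46,5): cv2.putText(c,str(300+k),(k*13,8),0,.3,(0,0,255)); cv2.line(c,(k*13,0),(k*13,600),(0,255,255),1)
for k in range(0,42,5): cv2.putText(c,str(190+k),(0,k*13),0,.3,(0,0,255)); cv2.line(c,(0,k*13),(600,k*13),(0,255,255),1)
cv2.imwrite('pics/kn.png',c)
```

```text
(no output)
```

View pics/kn.png

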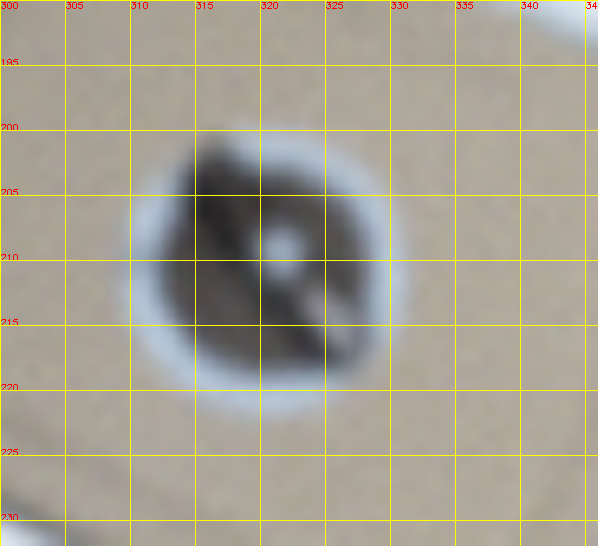

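Request:
{"method": "carry_out", "body": {
  "commands": [0.3,0,0,-0.02,0,0,0.14,0.3,0,0,-0.005,0,0,0.14,0.3,0,0,0,0,0,0.14,0.3,0,0,0,0,0,0.14,0.3,0,0,0,0,0,0.14]
}}

```text
clock: 14.45
eef_pos: [0.6275, -0.0005, 0.3136]
orientation: [1.772, 2.577, 0.005]
force: [-0.7, 0.2, -1.1]
finger_gap: 0.698
```

Request:
{"method": "carry_out", "body": {
  "commands": [0.3,0,0,0,0,0,0.14,0.3,0,0,0,0,0,0.14,0.3,0,0,0,0,0,0.14,0.3,0,0,0,0,0,0.14,0.3,0,0,0,0,0,0.14]
}}

```text
clock: 14.95
eef_pos: [0.6273, -0.0007, 0.3141]
orientation: [2.577, 1.775, 0.013]
force: [0.3, -0.5, 0.1]
finger_gap: 0.7
```

Request:
{"method": "carry_out", "body": {
  "commands": [0.3,0,0,0,0,0,0.14,0.3,0,0,0,0,0,0.14,0.3,0,0,0,0,0,0.14,0.3,0,0,0,0,0,0.14]
}}

```text
clock: 15.35
eef_pos: [0.6271, -0.0008, 0.3143]
orientation: [2.982, 0.959, 0.019]
force: [-0.3, -0.9, 0.9]
finger_gap: 0.695
```

Run:
```python
from h import *
print(ray('top',(321.2,208.8),.103), ray('top',(316,201),.1)-ray('top',(327.5,216.5),.1))
plan(.505,-.268,.30,-.88,.04)
```

```text
[ 0.50630529 -0.26986939  0.103     ] [0.04752524 0.03398627 0.        ]
pos [ 0.6271 -0.0008  0.3143] yaz -0.949 toolz [ 0.014 -0.005 -1.   ] shift [-0.2551  0.1457  0.0141] turn [ 0.013 -0.008 -0.069] rows 8 each [-0.0319  0.0182  0.0018] [ 0.002 -0.001 -0.009] q [-0.16  0.13  1.63 -0.    1.37  0.79] F [-0.3 -0.9  0.9] gap 0.695 t 15.35
```

Request:
{"method": "carry_out", "body": {
  "commands": [0.3,-0.033,0.018,0,0,0,-0.01,0.3,-0.033,0.018,0,0,0,-0.01,0.3,-0.033,0.018,0,0,0,-0.01,0.3,-0.033,0.018,0,0,0,-0.01,0.3,-0.033,0.018,0,0,0,0]
}}

```text
clock: 15.85
eef_pos: [0.5478, -0.1726, 0.3142]
orientation: [2.958, 1.029, 0.021]
force: [0.5, -0.0, 0.1]
finger_gap: 0.7
```

Run:
```python
from h import *
plan(.506,-.269,.30,-.90,.04)
```

```text
pos [ 0.5478 -0.1726  0.3142] yaz -0.901 toolz [ 0.016 -0.005 -1.   ] shift [-0.0927  0.0494  0.014 ] turn [ 0.014 -0.01  -0.001] rows 3 each [-0.0309  0.0165  0.0047] [ 0.005 -0.003 -0.   ] q [-0.48  0.01  1.75  0.    1.37  0.42] F [ 0.5 -0.   0.1] gap 0.7 t 15.85
```

Request:
{"method": "carry_out", "body": {
  "commands": [0.3,-0.031,0.016,0,0.005,-0.003,0,0.3,-0.031,0.016,0,0.005,-0.003,0,0.3,-0.025,0.012,0.01,0.004,-0.003,0,0.3,0,0,0.03,0,0,0,0.3,0,0,0.03,0,0,0]
}}

```text
clock: 16.35
eef_pos: [0.505, -0.2718, 0.2498]
orientation: [2.959, 1.017, 0.011]
force: [0.8, 0.8, -0.4]
finger_gap: 0.699
```

Run:
```python
from h import *
plan(.506,-.269,.16,-.90,.04)
```

```text
pos [ 0.505  -0.2718  0.2498] yaz -0.908 toolz [ 0.011 -0.01  -1.   ] shift [ 0.0023 -0.0029  0.0898] turn [ 0.014 -0.003 -0.008] rows 3 each [ 0.0008 -0.001   0.0299] [ 0.005 -0.001 -0.003] q [-0.67  0.05  1.83 -0.    1.25  0.24] F [ 0.8  0.8 -0.4] gap 0.699 t 16.35
```

Request:
{"method": "carry_out", "body": {
  "commands": [0.3,0.001,-0.001,0.03,0.005,-0.001,0,0.3,0.001,-0.001,0.03,0.005,0,0,0.3,0,0,0.03,0.004,0,0,0.3,0,0,0,0,0,0]
}}

```text
clock: 16.75
eef_pos: [0.5033, -0.2692, 0.1532]
orientation: [-2.967, -1.016, 0.002]
force: [-0.1, -0.3, -0.1]
finger_gap: 0.701
```

Run:
```python
from h import *
plan(.506,-.269,.088,-.90,.02)
```

```text
pos [ 0.5033 -0.2692  0.1532] yaz -0.911 toolz [-0.003  0.004 -1.   ] shift [0.0022 0.0018 0.0652] turn [-0.005 -0.    -0.011] rows 4 each [0.0006 0.0004 0.0163] [-0.001 -0.    -0.003] q [-0.67  0.15  1.91  0.    1.09  0.24] F [-0.1 -0.3 -0.1] gap 0.701 t 16.75
```

Request:
{"method": "carry_out", "body": {
  "commands": [0.3,0.001,0.001,0.018,0,0,0,0.3,0.001,0.001,0.018,0,0,0,0.3,0,0,0.015,0,0,0,0.3,0,0,0.008,0,0,0,0.3,0,0,0,0,0,0]
}}

```text
clock: 17.25
eef_pos: [0.5094, -0.272, 0.099]
orientation: [2.969, 1.017, 0.006]
force: [0.3, -0.5, -0.8]
finger_gap: 0.699
```

Run:
```python
from h import *
plan(.506,-.269,.088,-.90,.02)
```

```text
pos [ 0.5094 -0.272   0.099 ] yaz -0.911 toolz [ 0.005 -0.002 -1.   ] shift [-0.0009 -0.0045  0.011 ] turn [ 0.004 -0.003 -0.011] rows 1 each [-0.0009 -0.0045  0.011 ] [ 0.004 -0.003 -0.011] q [-0.67  0.23  1.92  0.    0.99  0.24] F [ 0.3 -0.5 -0.8] gap 0.699 t 17.25
```

Request:
{"method": "carry_out", "body": {
  "commands": [0.3,0,-0.003,0.005,0,0,0,0.3,0,-0.002,0.004,0,0,0,0.3,0,0,0,0,0,0]
}}

```text
clock: 17.55
eef_pos: [0.5075, -0.2687, 0.0919]
orientation: [2.966, 1.016, 0.009]
force: [-0.6, -0.8, 0.1]
finger_gap: 0.701
```

Request:
{"method": "carry_out", "body": {
  "commands": [1,0,0,0,0,0,0,1,0,0,0,0,0,0,1,0,0,0,0,0,0,1,0,0,0,0,0,0,1,0,0,0,0,0,0],
  "force": 30
}}

```text
clock: 18.05
eef_pos: [0.508, -0.269, 0.0932]
orientation: [2.964, 1.016, 0.011]
force: [0.4, 0.3, -0.4]
finger_gap: 0.154
```

Request:
{"method": "carry_out", "body": {
  "commands": [1,0,0,0,0,0,0,1,0,0,0,0,0,0,1,0,0,0,0,0,0]
}}

```text
clock: 18.35
eef_pos: [0.5079, -0.269, 0.0932]
orientation: [2.965, 1.015, 0.011]
force: [-0.3, 0.1, -0.3]
finger_gap: 0.152
```

Run:
```python
from h import *
plan(.506,-.269,.088,-.90,.02);st()
```

```text
pos [ 0.5079 -0.269   0.0932] yaz -0.911 toolz [ 0.009 -0.005 -1.   ] shift [-0.0016 -0.0013  0.0052] turn [ 0.01  -0.004 -0.011] rows 1 each [-0.0016 -0.0013  0.0052] [ 0.01  -0.004 -0.011] q [-0.66  0.23  1.94  0.    0.97  0.25] F [-0.3  0.1 -0.3] gap 0.152 t 18.35
{'clock': 18.35, 'q': [-0.6642, 0.2284, 1.9361, 0.0021, 0.9669, 0.2455], 'dq': [-0.0005, 0.0004, 0.0007, -0.0011, 0.001, -0.001], 'joint_efforts': [0.0301, -34.2047, -25.0486, -0.0231, -0.088, -0.0173], 'eef_pos': [0.5079, -0.269, 0.0932], 'orientation': [2.9649, 1.0154, 0.011], 'force': [-0.2711, 0.0945, -0.2909], 'moment': [0.0493, 0.0682, -0.0095], 'finger_gap': 0.152}
```

Request:
{"method": "carry_out", "body": {
  "commands": [1,0,0,0,0,0,0.12,1,0,0,0,0,0,0.12,1,0,0,0,0,0,0.12,1,0,0,0,0,0,0.12,1,0,0,0,0,0,0.12]
}}

```text
clock: 18.85
eef_pos: [0.5085, -0.2706, 0.0932]
orientation: [3.131, 0.063, 0.016]
force: [1.0, -1.4, -0.0]
finger_gap: 0.156
```

Run:
```python
from h import *
plan(.5079,-.269,.0925,-.90,.02);print(telemetry.get_state()['moment'])
```

```text
pos [ 0.5085 -0.2706  0.0932] yaz -1.531 toolz [ 0.011 -0.009 -1.   ] shift [-0.0006 -0.0016  0.0007] turn [ 0.013 -0.007 -0.631] rows 5 each [-0.0001 -0.0003  0.0001] [ 0.003 -0.001 -0.126] q [-0.66  0.23  1.94 -0.    0.96  0.87] F [ 1.  -1.4 -0. ] gap 0.156 t 18.85
[-0.0821165   0.09742994  0.10431518]
```

Request:
{"method": "carry_out", "body": {
  "commands": [1,0,0,0,0,0,0.12,1,0,0,0,0,0,0.12,1,0,0,0,0,0,0.12,1,0,0,0,0,0,0.12,1,0,0,0,0,0,0.12]
}}

```text
clock: 19.35
eef_pos: [0.5081, -0.2722, 0.0932]
orientation: [3.0, -0.898, 0.019]
force: [0.1, -0.9, 0.2]
finger_gap: 0.155
```

Request:
{"method": "carry_out", "body": {
  "commands": [1,0,0,0,0,0,0.12,1,0,0,0,0,0,0.12,1,0,0,0,0,0,0.12,1,0,0,0,0,0,0.12,1,0,0,0,0,0,0.12]
}}

```text
clock: 19.85
eef_pos: [0.5068, -0.2732, 0.0933]
orientation: [2.582, -1.773, 0.019]
force: [0.9, -1.9, 0.0]
finger_gap: 0.149
```

Run:
```python
from h import *
plan(.5079,-.269,.0925,-.90,.02);print(telemetry.get_state()['moment'])
```

```text
pos [ 0.5068 -0.2732  0.0933] yaz -2.775 toolz [ 0.004 -0.015 -1.   ] shift [-0.0036 -0.0026  0.0007] turn [ 0.015 -0.009 -1.875] rows 14 each [-0.0003 -0.0002  0.    ] [ 0.001 -0.001 -0.134] q [-0.67  0.23  1.93 -0.01  0.97  2.11] F [ 0.9 -1.9  0. ] gap 0.149 t 19.85
[0.10467507 0.23808857 0.04442148]
```

Request:
{"method": "carry_out", "body": {
  "commands": [1,-0.001,-0.001,0,0,0,0.1,1,0,0,0,0,0,0.1,1,0,0,0,0,0,0.08,1,0,0,0,0,0,0.08]
}}

```text
clock: 20.25
eef_pos: [0.5057, -0.2734, 0.0932]
orientation: [2.206, -2.22, 0.018]
force: [-1.5, -1.1, 0.3]
finger_gap: 0.15
```

Run:
```python
from h import *
plan(.5079,-.269,.0925,-.90,.02);print(telemetry.get_state()['moment'])
```

```text
pos [ 0.5057 -0.2734  0.0932] yaz 3.135 toolz [-0.    -0.017 -1.   ] shift [-0.0044 -0.0021  0.0006] turn [ 0.019 -0.009 -2.248] rows 17 each [-0.0003 -0.0001  0.    ] [ 0.001 -0.001 -0.132] q [-0.67  0.23  1.93 -0.02  0.97  2.49] F [-1.5 -1.1  0.3] gap 0.15 t 20.25
[0.16890073 0.15392446 0.00548333]
```

Request:
{"method": "carry_out", "body": {
  "commands": [1,0,0,0,0,0,0.06,1,0,0,0,0,0,0.06,1,0,0,0,0,0,0.06]
}}

```text
clock: 20.55
eef_pos: [0.5054, -0.2736, 0.0934]
orientation: [1.996, -2.409, 0.019]
force: [0.3, 0.1, -0.2]
finger_gap: 0.155
```

Run:
```python
from h import *
plan(.5079,-.269,.0925,-.90,.02);print(telemetry.get_state()['moment'])
```

```text
pos [ 0.5054 -0.2736  0.0934] yaz 2.954 toolz [-0.002 -0.018 -1.   ] shift [-0.005  -0.0016  0.0008] turn [ 0.021 -0.01  -2.429] rows 18 each [-0.0003 -0.0001  0.    ] [ 0.001 -0.001 -0.135] q [-0.67  0.23  1.93 -0.02  0.97  2.67] F [ 0.3  0.1 -0.2] gap 0.155 t 20.55
[ 0.24929037 -0.10954791  1.34692516]
```

Request:
{"method": "carry_out", "body": {
  "commands": [0.3,0,0,0,0,0,0,0.3,0,0,0,0,0,0,0.3,0,0,0,0,0,0,0.3,0,0,0,0,0,0]
}}

```text
clock: 20.95
eef_pos: [0.5056, -0.2735, 0.0934]
orientation: [1.997, -2.409, 0.019]
force: [0.5, 0.2, 0.1]
finger_gap: 0.7
```

Request:
{"method": "carry_out", "body": {
  "commands": [0.3,0,0,-0.02,0,0,0,0.3,0,0,-0.03,0,0,0,0.3,0,0,-0.04,0,0,0,0.3,0,0,-0.04,0,0,0,0.3,0,0,-0.04,0,0,0]
}}

```text
clock: 21.45
eef_pos: [0.502, -0.2677, 0.2593]
orientation: [1.995, -2.406, -0.011]
force: [0.0, -0.3, 0.7]
finger_gap: 0.702
```

Run:
```python
from h import *
plan(.44,-.02,.30,2.94,.04)
```

```text
pos [ 0.502  -0.2677  0.2593] yaz 2.955 toolz [-0.017 -0.004 -1.   ] shift [-0.2316  0.1074 -0.0407] turn [ 0.016 -0.007  0.016] rows 7 each [-0.0331  0.0153 -0.0058] [ 0.002 -0.001  0.002] q [-0.66  0.04  1.81 -0.01  1.29  2.67] F [ 0.  -0.3  0.7] gap 0.702 t 21.45
```

Request:
{"method": "carry_out", "body": {
  "commands": [0.3,0,0,-0.01,0,0,-0.14,0.3,0,0,-0.01,0,0,-0.14,0.3,0,0,-0.01,0,0,-0.14,0.3,0,0,-0.01,0,0,-0.14,0.3,0,0,0,0,0,-0.14]
}}

```text
clock: 21.95
eef_pos: [0.5051, -0.269, 0.3117]
orientation: [2.723, -1.539, 0.008]
force: [0.0, -0.4, -0.4]
finger_gap: 0.7
```

Run:
```python
from h import *
plan(.45,-.02,.30,3.7,.04)
```

```text
pos [ 0.5051 -0.269   0.3117] yaz -2.6 toolz [-0.002 -0.014 -1.   ] shift [-0.2419 -0.0813  0.0083] turn [ 0.009 -0.011 -0.017] rows 7 each [-0.0346 -0.0116  0.0012] [ 0.001 -0.002 -0.002] q [-0.66  0.01  1.75 -0.01  1.37  1.94] F [ 0.  -0.4 -0.4] gap 0.7 t 21.95
```

Request:
{"method": "carry_out", "body": {
  "commands": [0.3,-0.035,-0.012,0,0,0,0,0.3,-0.035,-0.012,0,0,0,0,0.3,-0.035,-0.012,0,0,0,0,0.3,-0.035,-0.012,0,0,0,0,0.3,-0.035,-0.012,0,0,0,0]
}}

```text
clock: 22.45
eef_pos: [0.465, -0.0866, 0.309]
orientation: [2.72, -1.545, 0.01]
force: [0.6, 0.6, -0.3]
finger_gap: 0.699
```

Request:
{"method": "carry_out", "body": {
  "commands": [0.3,-0.035,-0.012,0,0,0,0,0.3,-0.035,-0.012,0,0,0,0,0.3,0,0,0,0,0,0]
}}

```text
clock: 22.75
eef_pos: [0.4474, -0.0082, 0.3081]
orientation: [2.725, -1.541, 0.011]
force: [0.4, -0.1, 0.4]
finger_gap: 0.7
```

Run:
```python
from h import *
plan(.45,-.02,.30,3.7,.04)
snap('scene','s9');p=snap('top','t9')[0]
for t in('lid_edge','knob_grip','service_bell','coaster_stack','tape_1','card_reader'):
    for n in('top',): print(t,n,[(np.round(a['xyz'],3),round(a['conf'],2)) for a in nets.mark_of(t,n)[:2]])
c=p[190:232,300:346]; c=cv2.resize(c,None,fx=8,fy=8,interpolation=cv2.INTER_CUBIC)
cv2.imwrite('pics/kn9.png',np.hstack([c,cv2.resize(p[150:260,260:370],(336,336),interpolation=2)]))
```

```text
pos [ 0.4474 -0.0082  0.3081] yaz -2.6 toolz [ 0.    -0.013 -1.   ] shift [0.0114 0.0038 0.0083] turn [ 0.006 -0.011 -0.017] rows 1 each [0.0114 0.0038 0.0083] [ 0.006 -0.011 -0.017] q [-0.24 -0.29  2.03 -0.01  1.4   2.36] F [ 0.4 -0.1  0.4] gap 0.7 t 22.75
lid_edge top [(array([ 0.436, -0.234,  0.065]), 0.65), (array([ 0.509, -0.267,  0.091]), 0.32)]
knob_grip top [(array([ 0.507, -0.267,  0.09 ]), 0.79)]
service_bell top [(array([ 0.388,  0.142, -0.002]), 0.41)]
coaster_stack top [(array([ 0.397,  0.261, -0.003]), 0.72)]
tape_1 top [(array([ 0.726, -0.223,  0.002]), 0.64), (array([ 0.389,  0.142, -0.002]), 0.57)]
card_reader top [(array([ 0.664, -0.398, -0.003]), 0.78), (array([ 0.506, -0.268,  0.09 ]), 0.48)]
```

View pics/kn9.png

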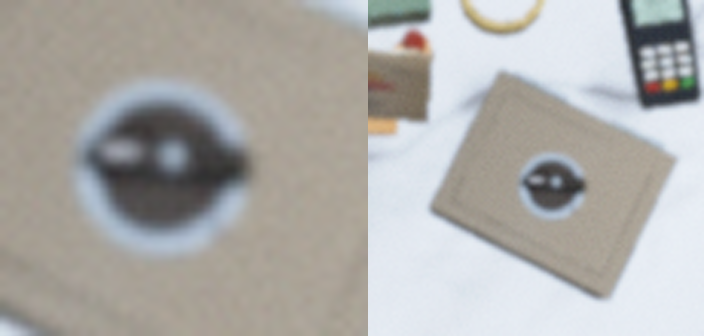

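View pics/t9.png

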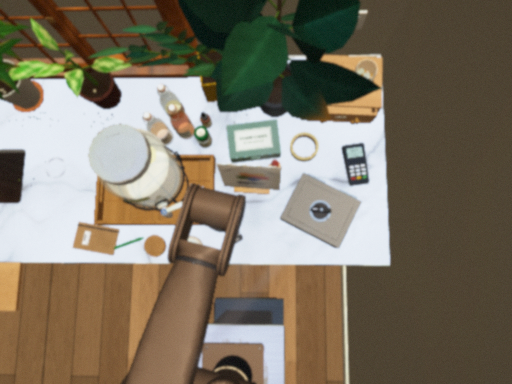

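Run:
```python
from h import *
print(ctrl.hand_in())
```

```text
the job is handed in; nothing more can be done
None
```

The gift-card pack is in the safe, the lid is shut and the knob is turned clockwise to its end stop. I handed the job in at about 23 s of the 72 s allowed.

- **Pack:** I gripped it across its width and set it down inside the safe. The picture after release showed it inside and lying flat, clear of the front flange.
- **Lid:** I pushed it forward from behind until it sank shut. The lid edge then measured z = 0.063–0.065 m, against about 0.063 m expected when shut.
- **Knob:** I turned it 2.42 rad by the tool angle, against a 2.40 rad full turn. At the end the torque rose from about 0.1 N m to 1.35 N m, which I took as the end stop. In the last picture the bar sits where a full turn should leave it. The angle the knob started from was only estimated from the picture, to about 0.1 rad.
- **Other things:** While the arm was moving around them, measured forces stayed below about 8 N. The tape, card reader, bell and coasters looked to be in their places in the last top view. The arm hides part of the bell there, and I did not compare all of their positions exactly with the start. The arm ended clear of everything.

No check failed or disagreed with another.

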